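Inspect heat sinks on the tilt rig and sort them by hand

TASK

Put all the finned heat sinks into the white tipping tray; then, with the lamp head swung over the middle of the tray, tip the tray to 30 degrees, keep it there for two seconds, and bring it back level with all the heat sinks still in it. After that sort them, fins up, left-hand ones into the blue tray and right-hand ones into the green tray, and leave the lamp arm swung well clear of the tipping tray (on its far side) and the tipping tray level; leave the meter, the screwdriver and the positioning stage alone.

Things in the scene. Friction and masses are not known exactly. Their poses are not given: they have to be found in the camera images.
- left1_c (a point): Left-hand finned heat sink, loose, 0.18 kg: an 84 x 32 x 30 mm block (x long, y wide, z up; bright fins on top, black band) with a low copper ear (24 mm along x, sticking out 24 mm, 6 mm thick, flush with the underside) at the +x end, on its +y side: seen from above with the ear end pointing away, the ear sticks out to the left. This point is the centre of the block, 15 mm above its underside; its sides (32 mm across y) are good to grip. May be absent.
- left2_c (a point): Left-hand finned heat sink, loose, 0.18 kg: an 84 x 32 x 30 mm block (x long, y wide, z up; bright fins on top, black band) with a low copper ear (24 mm along x, sticking out 24 mm, 6 mm thick, flush with the underside) at the +x end, on its +y side: seen from above with the ear end pointing away, the ear sticks out to the left. This point is the centre of the block, 15 mm above its underside; its sides (32 mm across y) are good to grip. May be absent.
- right1_c (a point): Right-hand finned heat sink, loose, 0.18 kg: an 84 x 32 x 30 mm block (x long, y wide, z up; bright fins on top, black band) with a low copper ear (24 mm along x, sticking out 24 mm, 6 mm thick, flush with the underside) at the +x end, on its -y side: seen from above with the ear end pointing away, the ear sticks out to the right. This point is the centre of the block, 15 mm above its underside; its sides (32 mm across y) are good to grip. May be absent.
- right2_c (a point): Right-hand finned heat sink, loose, 0.18 kg: an 84 x 32 x 30 mm block (x long, y wide, z up; bright fins on top, black band) with a low copper ear (24 mm along x, sticking out 24 mm, 6 mm thick, flush with the underside) at the +x end, on its -y side: seen from above with the ear end pointing away, the ear sticks out to the right. This point is the centre of the block, 15 mm above its underside; its sides (32 mm across y) are good to grip. May be absent.
- rig: Fixed tilt rig: aluminium base 100 x 430 x 10 mm with two blue cheeks (tops at 100 mm, 50 mm in x, at y = +-148 mm) carrying a white tipping tray between them, a lamp post at y = -190 mm, and on the left (+y) cheek a white disc with marks each 10 degrees, the red one at 30 (the lever of the tray is its pointer). Origin under its middle on the bench; x = across the tray, away from the robot; y = along the tray. It stands differently, and slightly turned, each time.
- tray_floor (a point): Centre of the inner floor of the white tipping tray, turning with the tray: inside 140 (x) x 260 mm (y), walls 5 mm thick rising 20 mm above this floor, floor 5 mm thick; along each y end lies a fixed black rubber kerb 25 mm wide and 12 mm high, leaving 210 mm of floor between them; level when the joint is 0, this point is then 70 mm above the bench.
- tray (a joint): Tilt of the tray in rad: 0 = level (a stop), positive = far (+x) edge down, near edge up, to 0.8 (stop). Its axis runs along rig y, 85 mm above the bench over the rig's origin. Stiff with friction (0.3 N m): it stays where it is left. 30 degrees = 0.524. It may start a little tilted.
- tray_grip (a point): Middle of the red round bar (16 mm thick, 36 mm long, along rig y) on top of the tilt lever of the tray, at rig y = +190 mm, 90 mm straight above the tilt axis when level (175 mm above the bench); pulled towards rig +x it tips the tray. A 10 mm wide steel stem runs down from it. Take it from above with the fingers closing along rig x and follow the arc; about 4 N; to level it, push on until it meets its stop.
- lamp (a joint): Swing of the lamp arm in rad about the vertical axis through point lamp_pivot: 0 = head over the middle of the tray, growing clockwise seen from above; 1.57 = arm pointing to rig +x, clear of the tray on its far side; limits -0.4 and 1.75; friction 0.15 N m, stays where left.
- lamp_pivot (a point): Point on the lamp arm's vertical axis (top of its post), at rig (0, -190 mm), 260 mm above the bench, level with lamp_knob. The arm's hub reaches up to 237 mm.
- lamp_knob (a point): Middle of the upright orange knob on the lamp arm (18 mm diameter, 45 mm high, from 236 to 281 mm above the bench), 115 mm from the arm's axis; grip it from above to swing the arm, about 1.5 N.
- lamp_head (a point): Middle of the underside of the black round lamp head (90 mm diameter, from 207 to 239 mm above the bench), at the end of the arm 190 mm from its axis. The arm is a bar 16 mm wide, 226 to 236 mm above the bench.
- blue_tray: Fixed blue open tray for left-hand heat sinks: outside 130 (x) x 170 (y) x 14 mm high, walls and floor 4 mm. Origin under its centre on the bench. It may stand on either side of the rig.
- green_tray: Fixed green open tray for right-hand heat sinks: same size and origin as the blue one.
- meter: Bystander: yellow hand meter, 150 x 75 x 35 mm. Leave alone.
- driver: Bystander: screwdriver. Leave alone.
- stage: Bystander: steel and aluminium positioning stage, 100 x 100 x 50 mm with a micrometer spindle. Leave alone.
Mind the look-alikes: they are no part of the job. Several things have the shape of the green_tray; the one meant has the colours described above.

How it is judged:
On the way, in this order (a step that is already met when the one before it is completed fails the run):
1. all heat sinks lie in the tipping tray, let go (x of left1_c in the frame of tray_floor between -0.075 and 0.075 m and y of left1_c in the frame of tray_floor between -0.135 and 0.135 m and z of left1_c in the frame of tray_floor between 0 and 0.03 m and x of left2_c in the frame of tray_floor between -0.075 and 0.075 m and y of left2_c in the frame of tray_floor between -0.135 and 0.135 m and z of left2_c in the frame of tray_floor between 0 and 0.03 m and x of right1_c in the frame of tray_floor between -0.075 and 0.075 m and y of right1_c in the frame of tray_floor between -0.135 and 0.135 m and z of right1_c in the frame of tray_floor between 0 and 0.03 m and x of right2_c in the frame of tray_floor between -0.075 and 0.075 m and y of right2_c in the frame of tray_floor between -0.135 and 0.135 m and z of right2_c in the frame of tray_floor between 0 and 0.03 m and contact force between each of left1, left2, right1, right2 and the fingers below 0.3 N), for 0.2 s.
2. lamp head over the middle of the tray (within 0.17 rad) and the tray, heat sinks in it, tipped to 30 degrees (within 4.5) for 1.5 s (value of joint lamp between -0.17 and 0.17 rad and value of joint tray between 0.445 and 0.602 rad and x of left1_c in the frame of tray_floor between -0.075 and 0.075 m and y of left1_c in the frame of tray_floor between -0.135 and 0.135 m and z of left1_c in the frame of tray_floor between 0 and 0.03 m and x of left2_c in the frame of tray_floor between -0.075 and 0.075 m and y of left2_c in the frame of tray_floor between -0.135 and 0.135 m and z of left2_c in the frame of tray_floor between 0 and 0.03 m and x of right1_c in the frame of tray_floor between -0.075 and 0.075 m and y of right1_c in the frame of tray_floor between -0.135 and 0.135 m and z of right1_c in the frame of tray_floor between 0 and 0.03 m and x of right2_c in the frame of tray_floor between -0.075 and 0.075 m and y of right2_c in the frame of tray_floor between -0.135 and 0.135 m and z of right2_c in the frame of tray_floor between 0 and 0.03 m), for 1.5 s.
3. tray back level (within 3.4 degrees), heat sinks still in it (value of joint tray below 0.06 rad and x of left1_c in the frame of tray_floor between -0.075 and 0.075 m and y of left1_c in the frame of tray_floor between -0.135 and 0.135 m and z of left1_c in the frame of tray_floor between 0 and 0.03 m and x of left2_c in the frame of tray_floor between -0.075 and 0.075 m and y of left2_c in the frame of tray_floor between -0.135 and 0.135 m and z of left2_c in the frame of tray_floor between 0 and 0.03 m and x of right1_c in the frame of tray_floor between -0.075 and 0.075 m and y of right1_c in the frame of tray_floor between -0.135 and 0.135 m and z of right1_c in the frame of tray_floor between 0 and 0.03 m and x of right2_c in the frame of tray_floor between -0.075 and 0.075 m and y of right2_c in the frame of tray_floor between -0.135 and 0.135 m and z of right2_c in the frame of tray_floor between 0 and 0.03 m), for 0.2 s.
At the end, for the whole second after the job is handed in: Left-hand heat sinks lie at rest in the blue tray, right-hand ones in the green tray, fins up (tilt under 0.2 rad), centre under 30 mm above the tray's underside; tipping tray level within 0.06 rad; lamp arm at least 0.9 rad away from over the tray (x of left1_c in the frame of blue_tray between -0.065 and 0.065 m and y of left1_c in the frame of blue_tray between -0.085 and 0.085 m and z of left1_c in the frame of blue_tray between 0 and 0.03 m and angle between each of left1_c, left2_c, right1_c, right2_c's own z axis and vertical below 0.2 rad and linear speed of each of left1, left2, right1, right2 below 0.03 m/s and x of left2_c in the frame of blue_tray between -0.065 and 0.065 m and y of left2_c in the frame of blue_tray between -0.085 and 0.085 m and z of left2_c in the frame of blue_tray between 0 and 0.03 m and x of right1_c in the frame of green_tray between -0.065 and 0.065 m and y of right1_c in the frame of green_tray between -0.085 and 0.085 m and z of right1_c in the frame of green_tray between 0 and 0.03 m and x of right2_c in the frame of green_tray between -0.065 and 0.065 m and y of right2_c in the frame of green_tray between -0.085 and 0.085 m and z of right2_c in the frame of green_tray between 0 and 0.03 m and value of joint tray below 0.06 rad and value of joint lamp above 0.9 rad); the robot touches nothing.
It fails at once if a bystander is moved more than 30 mm (distance of any of meter, driver, stage from where it was at the start of the episode above 0.03 m).
Of left1, left2, right1, right2 only 2 to 3 are there at a start; the rules pass over those that are not, and their reading is None.
At some moment in a run one of left1, left2, right1, right2 may be knocked a few centimetres aside while the robot is not near it.
It also fails if it takes over 210 s, if anything falls off the work surface, if the arm or the gripper's body presses on something with over 40 N, if the wrist force passes 120 N, or if a joint passes its speed limit or range.

ROBOT

A 6-joint arm with a two-finger parallel gripper is mounted at the origin on the work surface. World frame = base frame: x ahead of the robot, y to its left, z up, the work surface at z = 0. Lengths are in m, angles in rad, forces in N, time in s.
With the tool pointing down it reaches from about 0.3 to 0.775 m from the base axis. Payload 14.6 kg.
Tool frame: the origin (TCP) lies at the very end of the fingers, on their centre line; the grasp point (between the pads) lies 19 mm behind it; z points along the fingers, x is the direction in which the jaws open and shut, and the axes are right-handed (so a half turn about z gives the same grasp; the last joint's range is limited). The gripper opens to 94 mm and grips with 3 to 60 N. Pads are 16 mm wide; open, the fingers measure 119 mm over their backs; the gripper's body (75 mm by 177 mm) begins 78 mm behind the grasp point.
Start: joints at [1.127, 0.3, 1.521, -0, 1.321, -0.067], TCP at [0.202, 0.511, 0.205] pointing down, gripper open.
Joint ranges: [-3.03, 3.03], [-0.79, 2.21], [0.23, 2.52], [-1.04, 4.18], [0, 3.07], [-2.55, 2.55]. Speed limits (rad/s): [2.22, 2.22, 2.57, 3.14, 3.14, 3.14].

INTERFACE

Orientations are given as [roll, pitch, yaw] about the fixed x, y, z axes, in that order (R = Rz(yaw) Ry(pitch) Rx(roll)).
In Python, from station import ctrl gives the robot as it stands.
- The arm moves only by the shell command python3 -m inch 'ROWS' [FORCE]. ROWS is JSON, one flat list of numbers, 7 for each row, row after row: the shift along the tool's x, y, z in cm, then the turn, a rotation vector about the tool's x, y, z in rad, then the opening, from 0 (shut) to 1 (fully open). In form: [tx, ty, tz, wx, wy, wz, claw, tx, ty, tz, wx, wy, wz, claw, ...]. A call has 1 to 20 rows; each row shifts and turns the commanded pose from where the row before left it, along the tool's axes as they then stand; what a row does not reach is not made up. A row lasts 1/8 s, in which the tool goes at most 62.5 mm and 10.7 degrees, less where a joint would pass 70% of its speed; a pose out of reach is approached as far as the arm can. A call is refused whole if a number of a shift passes 6.25 or a number of a turn 0.188, either way. A call with a gripper value outside its range is refused whole. The fingers move at their own pace and stop on an object; FORCE is the grip in N (left out, the last holds). Time passes only in rows, so rows that do not move let the fingers close. It gives the time, the measured TCP pose, the force and the opening at its end, in the units of the state.
- ctrl.get_obs(): the state, without advancing time (a new reading comes with each control period).
- ctrl.camera(name): name is "scene" or "top"; returns (picture, depth): 420x560x3 uint8, red, green, blue; 420x560 float32, m along the optical axis (not along the pixel's ray), 0 where there is no reading.
- ctrl.camera_params(name): a dict with "vertical_fov" (degrees; the focal length in pixels is half the picture's height over the tangent of half this angle, whatever the lens; pixels are square), "cx", "cy" (the principal point, pixels), "distortion" ([k1, k2, p1, p2, k3] as OpenCV has them; the pictures are not rectified), "camera_from_world" (4x4, takes a point from world to camera coordinates). Camera axes: x right, y down, z forward; pixel columns grow to the right and rows downward; lengths in m; the calibration is good to about 2 mm. A picture is of the moment at which its call begins. camera_params takes no time and is no camera call.
- ctrl.hand_in(): hands the job in, once; it reports no verdict.
Trained networks look in the newest picture that a camera, given by its name, has taken for a name from the list of things; names that differ only in an ending like _2 or _b are one class to them, and where a whole thing is asked for, a point or a joint stands for the part that bears it (a point fixed in the world has none). Each returns a list of dicts, best first, with "score" (0 to 1); they miss things now and then, are a little off and sometimes report something else, mostly with a low value. They report only what shows in the picture. A call takes as long as a camera call. They do not tell look-alikes from the thing itself.
- ctrl.spot_in(camera, label): "bbox" ([centre column, centre row, width, height] in pixels, round what is visible of it).
- ctrl.place_of(camera, label): "centre" ([column, row] in pixels: a listed point, or the origin of a listed thing).
The state is a dict: "time_s": time; "qpos": joint angles; "joint_vel": joint speeds; "tau": joint torques, N m; "ee_pos": TCP position; "eef_rot": TCP orientation; "force": force on the tool from outside, world axes, zero at the start; "moment": the same for the moment, N m; "grip_width": finger opening in m.
Only numpy, scipy, OpenCV 4.12 (cv2) and the standard library are available. Lean on these libraries where they do the work, as an engineer would, in place of code of your own. Each camera call takes 0.05 s, during which the arm holds its last target. There are 200 camera calls.

## Working session

There is one attempt and no reset: what is moved stays moved. The work goes in short steps, Python scripts to look and compute and a shell command to move; the robot and the scene stay as the last step left them, time stands still between calls to the robot, and variables do not carry over. Pictures are saved under pics/ and viewed, about 12 in all and at most 16, crops included, and the job is handed in when it is done.

```bash
mkdir -p pics; ls; cat > h.py <<'E'
import numpy as np, cv2
from station import ctrl
def K(n):
    p=ctrl.camera_params(n); f=210/np.tan(np.radians(p["vertical_fov"])/2)
    return np.array([[f,0,p["cx"]],[0,f,p["cy"]],[0,0,1.]]),np.array(p["distortion"],float),np.array(p["camera_from_world"])
def ray(n,uv):
    k,d,T=K(n); q=cv2.undistortPoints(np.array(uv,float).reshape(-1,1,2),k,d).reshape(-1,2)
    R=T[:3,:3]; c=-R.T@T[:3,3]; return c,np.c_[q,np.ones(len(q))]@R
def atz(n,uv,z):
    c,r=ray(n,uv); return c+r*((z-c[2])/r[:,2])[:,None]
def proj(n,P):
    k,d,T=K(n); return cv2.projectPoints(np.array(P,float).reshape(-1,3),cv2.Rodrigues(T[:3,:3])[0],T[:3,3],k,d)[0].reshape(-1,2)
def cloud(n,dep):
    k,d,T=K(n); v,u=np.mgrid[:420,:560]; c,r=ray(n,np.c_[u.ravel(),v.ravel()])
    return (c+r*dep.reshape(-1,1)).reshape(420,560,3)
def save(name,img,s=1):
    cv2.imwrite("pics/"+name,cv2.resize(img[...,::-1],None,fx=s,fy=s,interpolation=cv2.INTER_CUBIC))
E
python3 - <<'E'
from h import *
np.set_printoptions(precision=3,suppress=True)
for n in ["top","scene"]:
    im,d=ctrl.camera(n); save(n+"0.png",im,1.4); np.savez(n+"0.npz",im=im,d=d)
    print(n,ctrl.camera_params(n)["camera_from_world"])
    for l in ["left1_c","right1_c","tray_floor","tray_grip","lamp_pivot","lamp_knob","lamp_head","blue_tray","green_tray","rig"]:
        print(l,[(np.round(x["centre"]).tolist(),round(x["score"],2)) for x in ctrl.place_of(n,l)][:6])
print(ctrl.get_obs())
E
```

```text
pics
top [[ 0.008 -1.    -0.008  0.124]
 [-0.998 -0.007 -0.056  0.52 ]
 [ 0.056  0.008 -0.998  1.581]
 [ 0.     0.     0.     1.   ]]
left1_c []
right1_c [([396.0, 184.0], 0.62), ([219.0, 234.0], 0.39)]
tray_floor [([312.0, 226.0], 0.67)]
tray_grip [([261.0, 221.0], 0.73)]
lamp_pivot [([376.0, 222.0], 0.59), ([215.0, 233.0], 0.56)]
lamp_knob [([380.0, 188.0], 0.59)]
lamp_head [([376.0, 172.0], 0.56)]
blue_tray [([402.0, 228.0], 0.72), ([367.0, 149.0], 0.2), ([313.0, 224.0], 0.17)]
green_tray [([208.0, 179.0], 0.83), ([153.0, 241.0], 0.83), ([201.0, 288.0], 0.62)]
rig [([315.0, 228.0], 0.59)]
scene [[-0.664  0.748 -0.005  0.244]
 [ 0.616  0.543 -0.571 -0.272]
 [-0.424 -0.382 -0.821  1.833]
 [ 0.     0.     0.     1.   ]]
left1_c [([301.0, 223.0], 0.64)]
right1_c [([145.0, 187.0], 0.82)]
tray_floor [([250.0, 203.0], 0.78)]
tray_grip [([300.0, 222.0], 0.66)]
lamp_pivot [([256.0, 216.0], 0.21)]
lamp_knob [([168.0, 148.0], 0.68)]
lamp_head [([148.0, 175.0], 0.61)]
blue_tray [([178.0, 156.0], 0.9)]
green_tray [([413.0, 244.0], 0.74), ([314.0, 337.0], 0.74), ([437.0, 327.0], 0.73)]
rig [([254.0, 217.0], 0.94)]
{'time_s': 1.1, 'qpos': array([ 1.127,  0.3  ,  1.521,  0.   ,  1.321, -0.067]), 'joint_vel': array([-0.   ,  0.   ,  0.   ,  0.   ,  0.001, -0.001]), 'tau': array([  0.001, -53.168, -35.29 ,   0.071,   0.022,   0.   ]), 'ee_pos': array([0.202, 0.511, 0.205]), 'eef_rot': array([-3.142,  0.   ,  1.194]), 'force': array([-0.651,  0.292,  1.358]), 'moment': array([-0.018, -0.015, -0.017]), 'grip_width': 0.094249761999688}
```

View pics/top0.png

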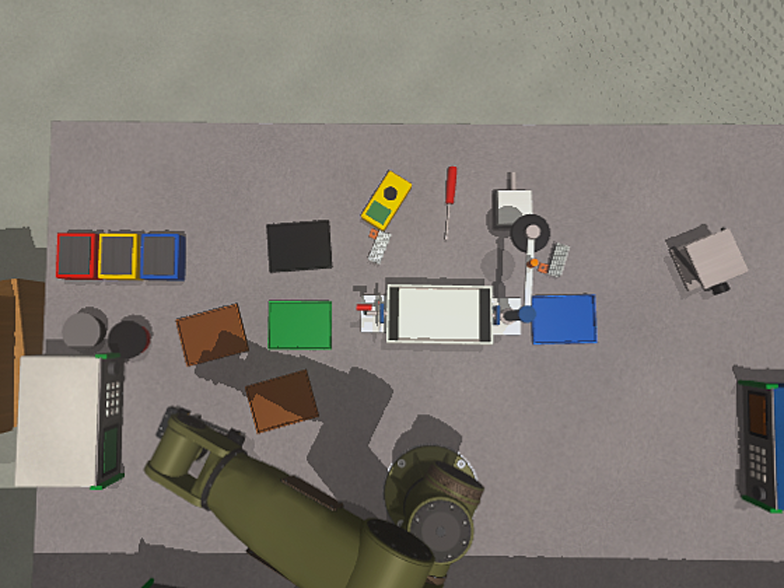

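View pics/scene0.png

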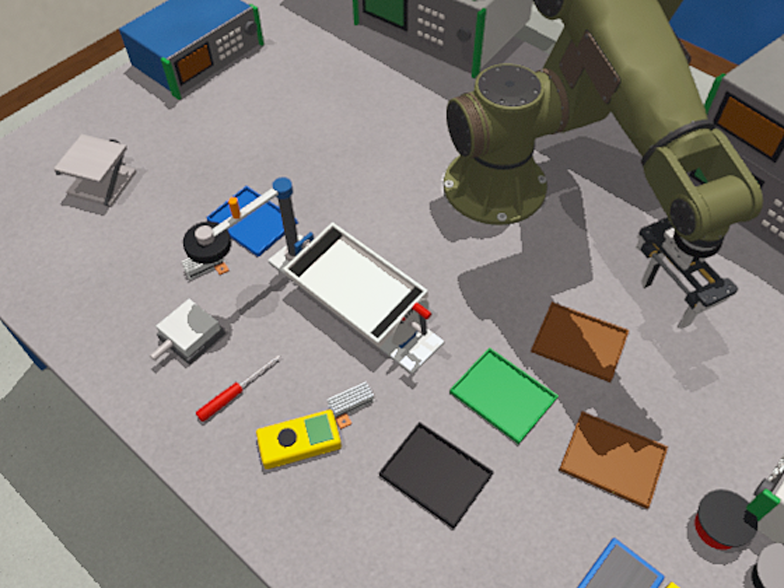

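The top view shows sink A beside the meter at about (270,175) native and sink B beside the lamp head at about (400,186). The blue tray is at (402,228) and the tipping tray at (312,225). The green tray is at (214,232); its look-alikes are black at (214,175) and brown at (152,238) and (202,287). I'll check these in one close crop and measure from depth.

```bash
python3 - <<'E'
from h import *
np.set_printoptions(precision=3,suppress=True)
z=np.load("top0.npz"); im,d=z["im"],z["d"]; P=cloud("top",d)
a=im[150:215,245:315]; b=im[150:215,350:420]
save("crop1.png",np.hstack([a,b]),5.5)
def rect(mask,name,mn=8):
    n,l,s,c=cv2.connectedComponentsWithStats(mask.astype(np.uint8))
    for i in range(1,n):
        if s[i,4]<mn: continue
        m=l==i; p=P[m]; r=cv2.minAreaRect((p[:,:2]*1000).astype(np.float32))
        print(name,s[i,4],"pix",c[i].round(),"z",np.median(p[:,2]).round(3),"rect mm",np.round(r[0],1),np.round(r[1],1),round(r[2],1))
Z=P[...,2]; ok=d>0
R=np.zeros_like(ok); R[150:250,130:440]=1
rgb=im.astype(int); r,g,bl=rgb[...,0],rgb[...,1],rgb[...,2]
hsv=cv2.cvtColor(im,cv2.COLOR_RGB2HSV)
sk=np.zeros_like(ok); sk[158:190,255:285]=1; sk[170:200,380:412]=1
rect(sk&(Z>.012)&(Z<.042)&ok&~((hsv[...,1]>120)&(hsv[...,0]>22)),"sink")
rect(R&(Z>.055)&(Z<.11)&(hsv[...,1]<40),"traywhite",60)
rect(R&(hsv[...,0]>50)&(hsv[...,0]<75)&(hsv[...,1]>120),"green",50)
rect(R&(hsv[...,0]>100)&(hsv[...,0]<120)&(hsv[...,1]>120),"blue",50)
rect(R&((hsv[...,0]<5)|(hsv[...,0]>175))&(hsv[...,1]>150),"red",5)
rect(R&(hsv[...,0]>6)&(hsv[...,0]<16)&(hsv[...,1]>150),"orange",3)
rect(R&(Z>.19)&(Z<.3)&ok,"lamp",5)
# tray rim heights near/far
for uv in [(280,205),(330,205),(350,205),(280,243),(330,243),(312,225),(312,215),(312,235)]:print(uv,P[uv[1],uv[0]])
E
```

```text
sink 188 pix [271. 176.] z 0.025 rect mm [655.7 142.5] [32.5 89.9] 69.5
sink 208 pix [398. 185.] z 0.026 rect mm [ 621.5 -334.6] [34.1 84.3] 72.7
traywhite 3191 pix [314. 224.] z 0.073 rect mm [471.1 -13.6] [285.4 151.9] 89.7
green 1565 pix [214. 232.] z 0.005 rect mm [441.4 278.7] [128.4 327.6] 0.5
blue 1644 pix [401. 228.] z 0.004 rect mm [ 456.  -161.8] [129.  554.6] 1.9
red 47 pix [259. 219.] z 0.181 rect mm [484.6 177.2] [13.8 30.7] 0.5
orange 24 pix [267. 167.] z 0.006 rect mm [690.7 159.6] [18.3 19.5] 78.4
orange 14 pix [380. 187.] z 0.278 rect mm [ 584.9 -205.8] [10.5 16.3] 66.2
orange 30 pix [388. 191.] z 0.005 rect mm [ 601.  -300.2] [22.4 23.3] 81.3
orange 944 pix [150. 234.] z 0.004 rect mm [454.2 399.1] [113.4 559.4] 6.6
lamp 965 pix [377. 181.] z 0.234 rect mm [ 578.1 -218.8] [248.6  89.9] 4.5
(280, 205) [0.54  0.108 0.073]
(330, 205) [ 0.541 -0.073  0.076]
(350, 205) [ 0.541 -0.145  0.081]
(280, 243) [0.403 0.107 0.102]
(330, 243) [ 0.404 -0.073  0.075]
(312, 225) [ 0.468 -0.009  0.069]
(312, 215) [ 0.505 -0.009  0.064]
(312, 235) [ 0.432 -0.008  0.078]
```

View pics/crop1.png

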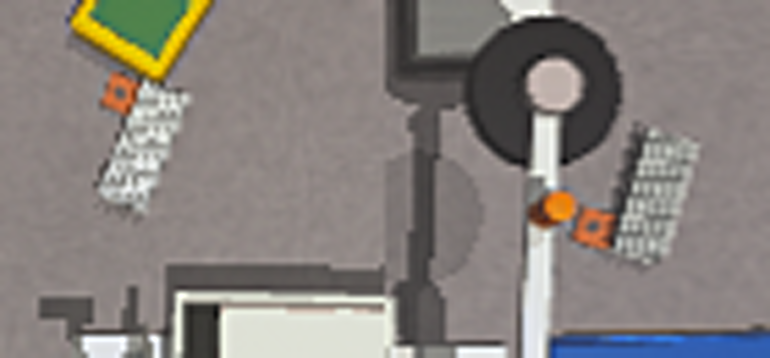

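The crop shows A at crop (145,145), with its ear at the far (+x) end on the left, so it is **left-hand**. B at (655,195) has its ear at the near end, pointing image-left, so it is **right-hand**. The tray starts tilted about 0.18 rad. Next I'll refine the rig pose.

```bash
cat >> h.py <<'E'
def rel(dx,dy,dz,yaw=None,dyaw=0):
    """world shift (m) -> tool cm"""
    y=ctrl.get_obs()["eef_rot"][2] if yaw is None else yaw
    return np.round(100*np.array([dx*np.cos(y)+dy*np.sin(y),dx*np.sin(y)-dy*np.cos(y),-dz]),2)
def go(target,yaw):
    """rows help: turn about tool z first-equivalent; shift in present tool axes"""
    o=ctrl.get_obs(); d=np.array(target)-o["ee_pos"]; y=o["eef_rot"][2]
    w=(y-yaw+np.pi)%(2*np.pi)-np.pi
    print("now",o["ee_pos"].round(4),o["eef_rot"].round(3),"t",round(o["time_s"],1),"grip",round(float(o["grip_width"]),4),"F",np.round(o["force"],1))
    print("shift cm in present axes",rel(*d,yaw=y),"in final axes",rel(*d,yaw=yaw),"wz total",round(w,3))
E
python3 - <<'E'
from h import *
np.set_printoptions(precision=4,suppress=True)
z=np.load("top0.npz"); im,d=z["im"],z["d"]; P=cloud("top",d); Z=P[...,2]
# floor plane fit
f=P[212:238,290:338].reshape(-1,3); A=np.c_[f[:,:2],np.ones(len(f))]; s=np.linalg.lstsq(A,f[:,2],rcond=None)[0]; print("floor slope",s)
# near / far outer edge lines
for name,rows in(("far",range(200,212)),("near",range(236,250))):
    pts=[]
    for u in range(284,345,3):
        zz=[(v,P[v,u]) for v in rows if P[v,u,2]>.05]
        p=max(zz,key=lambda a:a[1][0] if name=="far" else -a[1][0])[1]; pts.append(p)
    pts=np.array(pts); print(name,np.polyfit(pts[:,1],pts[:,0],1),pts[:,2].mean(),pts.mean(0))
m=(Z>.21)&(Z<.3); q=P[m]; 
for lo,hi in((-.30,-.15),):
    pass
arm=q[(q[:,0]>.48)&(q[:,0]<.6)]; print("arm line y(x)",np.polyfit(arm[:,0],arm[:,1],1), "min x",q[:,0].min(), q[np.argmin(q[:,0])])
head=q[(q[:,0]>.615)]; print("head",cv2.minEnclosingCircle((head[:,:2]*1000).astype(np.float32)))
hub=q[q[:,0]<.49]; print("hub",hub.mean(0),len(hub))
blk=(im.max(2)<60); 
for sl in((slice(205,245),slice(272,292)),(slice(205,245),slice(335,355))):
    pp=P[sl][blk[sl]]; pp=pp[pp[:,2]>.06]; print("kerb",pp.mean(0),len(pp),cv2.minAreaRect((pp[:,:2]*1000).astype(np.float32)))
g=P[...,2]<.02
hsv=cv2.cvtColor(im,cv2.COLOR_RGB2HSV); 
for nm,h0,h1,sl in(("green",50,75,(slice(210,255),slice(188,240))),("blue",100,120,(slice(205,250),slice(374,430)))):
    mm=(hsv[...,0]>h0)&(hsv[...,0]<h1)&(hsv[...,1]>100)&(Z<.03); mm2=np.zeros_like(mm); mm2[sl]=mm[sl]; pp=P[mm2]; print(nm,cv2.minAreaRect((pp[:,:2]*1000).astype(np.float32)))
b=ray("top",[[259,219]]); print(atz("top",ctrl.place_of("top","tray_grip")[0]["centre"],.17), atz("top",[[380,187]],.281))
go([.4846,.177,.26],0)
E
```

```text
floor slope [-0.4974  0.3609  0.3157]
far [0.0122 0.5452] 0.08050718509575476 [ 0.545  -0.0149  0.0805]
near [0.0057 0.3972] 0.09154120262582024 [ 0.3971 -0.0142  0.0915]
arm line y(x) [-0.0434 -0.181 ] min x -0.14009564082660925 [-0.1401 -0.0087  0.2407]
head ((658.2423095703125, -212.3506317138672), 45.175018310546875)
hub [ 0.0831 -0.0222  0.2665] 1602
kerb [0.4688 0.1038 0.0828] 170 ((471.26068115234375, 103.68212127685547), (18.24714469909668, 130.80264282226562), 88.81442260742188)
kerb [ 0.469  -0.1311  0.0825] 166 ((469.44317626953125, -136.98748779296875), (37.61918640136719, 130.4721221923828), 89.50515747070312)
green ((440.81927490234375, 357.1882019042969), (128.4535369873047, 170.45840454101562), 0.37382349371910095)
blue ((462.02996826171875, -352.7767639160156), (130.2841033935547, 172.66329956054688), 2.135498523712158)
[[0.4784 0.1739 0.17  ]] [[ 0.584  -0.2048  0.281 ]]
now [0.2024 0.5114 0.2055] [ 3.142 -0.     1.194] t 1.1 grip 0.0937 F [-0.5 -0.1 -0.6]
shift cm in present axes [-20.71  38.55  -5.45] in final axes [28.22 33.44 -5.45] wz total 1.194
```

```bash
python3 -m inch '[-2.07,3.86,-0.55,0,0,0,0.5,-2.07,3.86,-0.55,0,0,0,0.5,-2.07,3.86,-0.55,0,0,0,0.5,-2.07,3.86,-0.55,0,0,0,0.5,-2.07,3.86,-0.55,0,0,0,0.5,-2.07,3.86,-0.55,0,0,0,0.5,-2.07,3.86,-0.55,0,0,0,0.5,-2.07,3.86,-0.55,0,0,0,0.5,-2.07,3.86,-0.55,0,0,0,0.5,-2.07,3.86,-0.55,0,0,0,0.5,0,0,0,0,0,0.17,0.5,0,0,0,0,0,0.17,0.5,0,0,0,0,0,0.17,0.5,0,0,0,0,0,0.17,0.5,0,0,0,0,0,0.17,0.5,0,0,0,0,0,0.17,0.5,0,0,0,0,0,0.174,0.5,0,0,0,0,0,0,0.5]' 30; python3 -c "
from h import *
go([.483,.175,.155],0)"
```

```text
time_s: 3.4
ee_pos: [0.4851, 0.1769, 0.2605]
eef_rot: [3.142, -0.0, 0.001]
force: [-1.4, -0.0, 0.2]
grip_width: 0.047
now [0.4851 0.1769 0.2605] [ 3.142e+00 -0.000e+00  1.000e-03] t 3.4 grip 0.047 F [-1.4 -0.   0.2]
shift cm in present axes [-0.21  0.19 10.55] in final axes [-0.21  0.19 10.55] wz total 0.001
```

```bash
python3 -m inch '[-0.1,0.1,3.5,0,0,0,0.5,-0.1,0.1,3.5,0,0,0,0.5,0,0,3.5,0,0,0,0.5,0,0,0,0,0,0,0,0,0,0,0,0,0,0,0,0,0,0,0,0,0,-0.4,0,0,0,0,0,0,-0.4,0,-0.05,0,0,0,0,-0.4,0,0,0,0,0,0,-0.3,0,0,0,0,0,0,-0.2,0,0,0,0,0,0,0,0,0,0,0,0,0]' 30; python3 -c "
from h import *
im,d=ctrl.camera('top'); P=cloud('top',d); f=P[212:238,290:338].reshape(-1,3); f=f[np.abs(f[:,2]-.07)<.02]; print(len(f),np.linalg.lstsq(np.c_[f[:,:2],np.ones(len(f))],f[:,2],rcond=None)[0],f[:,2].mean())
im,d=ctrl.camera('scene'); save('s1.png',im[100:330,100:400],2.5)"
```

```text
time_s: 4.9
ee_pos: [0.4734, 0.1751, 0.1583]
eef_rot: [-3.139, -0.02, -0.001]
force: [57.0, 2.6, -20.7]
grip_width: 0.0152
1242 [0.0009784  0.00190993 0.06929975] 0.06973257945543353
```

View pics/s1.png

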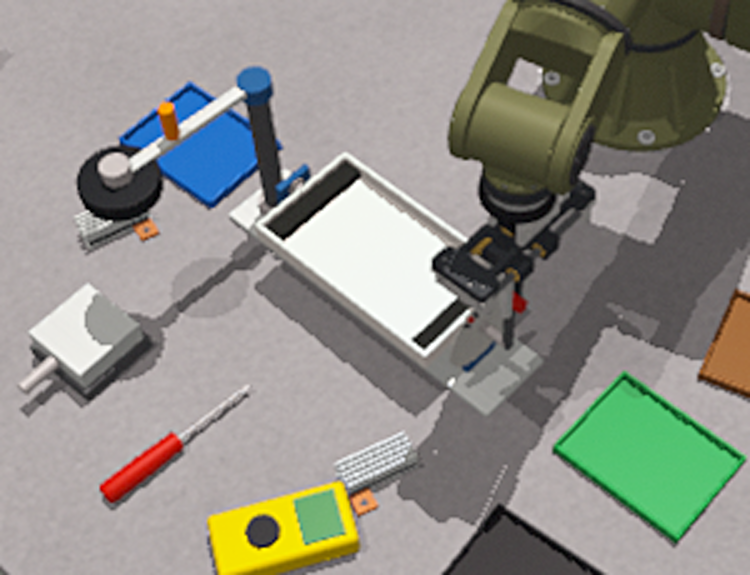

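The tray is level now (slope about 0). The sinks haven't moved. Next I'll release, lift, and plan the move to A.

```bash
python3 -m inch '[0.3,0,0,0,0,0,0,0,0,0,0,0,0,0.5,0,0,0,0,0,0,0.5,0,0,0,0,0,0,0.5,0,0,-5,0,0,0,0.5,0,0,-5,0,0,0,0.5,0,0,0,0,0,0,0.6]'; python3 -c "
from h import *
go([.649,.145,.10],1.21)
im,d=ctrl.camera('top'); P=cloud('top',d); m=np.zeros((420,560),bool); m[155:192,250:290]=1; hsv=cv2.cvtColor(im,cv2.COLOR_RGB2HSV)
m&=(P[...,2]>.012)&(P[...,2]<.042)&(hsv[...,1]<100); print(m.sum(),cv2.minAreaRect((P[m][:,:2]*1000).astype(np.float32)))"
```

```text
time_s: 5.88
ee_pos: [0.47, 0.1753, 0.2594]
eef_rot: [-3.14, -0.006, 0.0]
force: [-0.1, -0.2, -0.2]
grip_width: 0.0537
now [0.47   0.1753 0.2594] [-3.14  -0.006  0.   ] t 5.9 grip 0.0537 F [-0.1 -0.2 -0.2]
shift cm in present axes [17.9   3.03 15.94] in final axes [ 3.49 17.82 15.94] wz total -1.21
182 ((653.4524536132812, 143.5084228515625), (32.12229537963867, 83.89198303222656), 69.17437744140625)
```

```bash
python3 -m inch '[4.4,0.73,0,0,0,0,0.65,4.4,0.73,0,0,0,0,0.65,4.4,0.73,0,0,0,0,0.65,4.4,0.73,0,0,0,0,0.65,0,0,0,0,0,-0.173,0.65,0,0,0,0,0,-0.173,0.65,0,0,2,0,0,-0.173,0.65,0,0,3,0,0,-0.173,0.65,0,0,3,0,0,-0.173,0.65,0,0,4,0,0,-0.173,0.65,0,0,4,0,0,-0.17,0.65,0,0,0,0,0,0,0.65]'; python3 -c "
from h import *
go([.646,.1463,.005],1.208)"
```

```text
time_s: 7.42
ee_pos: [0.6428, 0.1453, 0.0915]
eef_rot: [-3.135, 0.004, 1.207]
force: [-0.0, -0.3, 0.6]
grip_width: 0.0611
now [0.6428 0.1453 0.0915] [-3.135  0.004  1.207] t 7.4 grip 0.0611 F [-0.  -0.3  0.6]
shift cm in present axes [0.2  0.26 8.65] in final axes [0.2  0.26 8.65] wz total -0.001
```

```bash
python3 -m inch '[0.2,0.25,4,0,0,0,0.65,0,0,2.6,0,0,0,0.65,0,0,2,0,0,0,0.65,0,0,0,0,0,0,0,0,0,0,0,0,0,0,0,0,0,0,0,0,0,0,0,0,0,0,0,0,0,0,-3,0,0,0,0,0,0,-5,0,0,0,0,0,0,-5,0,0,0,0,0,0,-4,0,0,0,0,0,0,0,0,0,0,0]' 25; python3 -c "
from h import *
go([.484,.034,.18],1.561)
c=ctrl.camera('scene')[0]; save('s2.png',c[100:330,100:400],2)"
```

```text
time_s: 8.93
ee_pos: [0.6492, 0.147, 0.1836]
eef_rot: [3.137, -0.003, 1.208]
force: [-0.3, -0.2, -2.8]
grip_width: 0.0323
now [0.6492 0.147  0.1836] [ 3.137e+00 -3.000e-03  1.208e+00] t 8.9 grip 0.0323 F [-0.3 -0.2 -2.8]
shift cm in present axes [-16.43 -11.44   0.36] in final axes [-11.46 -16.41   0.36] wz total -0.353
```

View pics/s2.png

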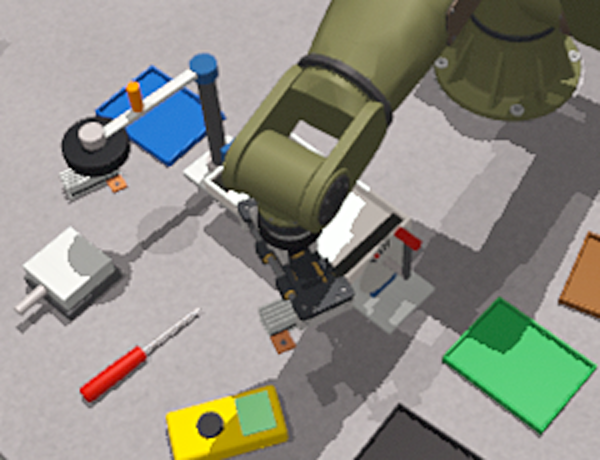

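```bash
python3 -m inch '[0,0,0,0,0,-0.177,0,0,0,0,0,0,-0.176,0,-2.3,-3.28,0,0,0,0,0,-2.3,-3.28,0,0,0,0,0,-2.3,-3.28,0,0,0,0,0,-2.3,-3.28,0,0,0,0,0,-2.3,-3.28,0,0,0,0,0,0,0,0,0,0,0,0,0,0,4,0,0,0,0,0,0,3,0,0,0,0,0,0,0,0,0,0,0]'; python3 -c "
from h import *
go([.484,.034,.078],1.561)"
```

```text
time_s: 10.35
ee_pos: [0.4818, 0.0336, 0.1074]
eef_rot: [-3.136, -0.0, 1.561]
force: [0.6, -0.5, -1.9]
grip_width: 0.0317
now [0.4818 0.0336 0.1074] [-3.136 -0.     1.561] t 10.3 grip 0.0317 F [ 0.6 -0.5 -1.9]
shift cm in present axes [0.04 0.22 2.94] in final axes [0.04 0.22 2.94] wz total 0.0
```

```bash
python3 -m inch '[0,0.2,2,0,0,0,0,0,0,1,0,0,0,0,0,0,0,0,0,0,0,0,0,0,0,0,0,0.5,0,0,0,0,0,0,0.5,0,0,0,0,0,0,0.5,0,0,-3,0,0,0,0.5,0,0,-6,0,0,0,0.5,0,0,-6,0,0,0,0.5,0,0,-6,0,0,0,0.5,0,0,-2,0,0,0,0.5,0,0,0,0,0,0,0.5]'; python3 -c "
from h import *
go([.584,-.2048,.31],1.561)
for n in ['top','scene']:
    im,d=ctrl.camera(n); print(n,[ (x['centre'],x['score'],atz(n,x['centre'],.26).round(4)) for x in ctrl.place_of(n,'lamp_knob')])
P=cloud('scene',d); m=(P[...,2]>.094)&(P[...,2]<.105); m[:160]=0
m&=(P[...,0]>.41)&(P[...,0]<.53)&(P[...,1]>-.1)&(P[...,1]<.08); print(m.sum(),cv2.minAreaRect((P[m][:,:2]*1000).astype(np.float32)))
save('s3.png',im[100:330,100:400],2)
"
```

```text
time_s: 11.85
ee_pos: [0.4853, 0.0333, 0.311]
eef_rot: [3.139, -0.0, 1.561]
force: [0.1, -0.1, -0.5]
grip_width: 0.0469
now [0.4853 0.0333 0.311 ] [ 3.139 -0.     1.561] t 11.8 grip 0.0469 F [ 0.1 -0.1 -0.5]
shift cm in present axes [-23.71  10.1    0.1 ] in final axes [-23.71  10.1    0.1 ] wz total -0.0
top [([380.3, 188.0], 0.61, array([[ 0.5832, -0.2108,  0.26  ]])), ([402.0, 183.7], 0.53, array([[ 0.5974, -0.2797,  0.26  ]]))]
scene [([164.9, 147.0], 0.91, array([[ 0.5867, -0.2161,  0.26  ]]))]
248 ((488.57733154296875, 36.074893951416016), (82.61630249023438, 35.98666763305664), 0.05231812968850136)
```

View pics/s3.png

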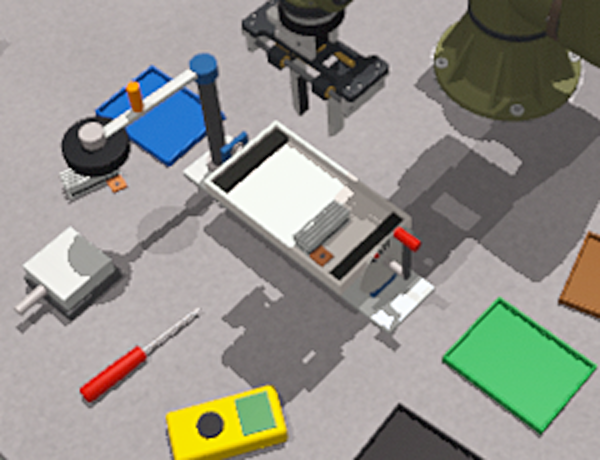

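```bash
python3 -m inch '[-3.5,1.43,0,0,0,0,0.5,-3.5,1.43,0,0,0,0,0.5,-3.5,1.43,0,0,0,0,0.5,-3.5,1.43,0,0,0,0,0.5,-3.5,1.43,0,0,0,0,0.5,-3.5,1.43,0,0,0,0,0.5,-3,1.35,0,0,0,0,0.5,0,0,0,0,0,0,0.5,0,0,0,0,0,0,0.5]'; python3 -c "
from h import *
go([.584,-.209,.246],1.561)
im,d=ctrl.camera('scene'); print([ (x['centre'],x['score'],atz('scene',x['centre'],.26).round(4)) for x in ctrl.place_of('scene','lamp_knob')])
save('s4.png',im[60:260,60:310],2.4)"
```

```text
time_s: 13.18
ee_pos: [0.5818, -0.2072, 0.3092]
eef_rot: [-3.14, -0.001, 1.561]
force: [-0.2, -0.5, 0.1]
grip_width: 0.0468
now [ 0.5818 -0.2072  0.3092] [-3.140e+00 -1.000e-03  1.561e+00] t 13.2 grip 0.0468 F [-0.2 -0.5  0.1]
shift cm in present axes [-0.18  0.22  6.32] in final axes [-0.18  0.22  6.32] wz total 0.0
[([165.4, 145.1], 0.84, array([[ 0.5813, -0.2202,  0.26  ]])), ([262.6, 210.2], 0.51, array([[0.566 , 0.1199, 0.26  ]]))]
```

View pics/s4.png

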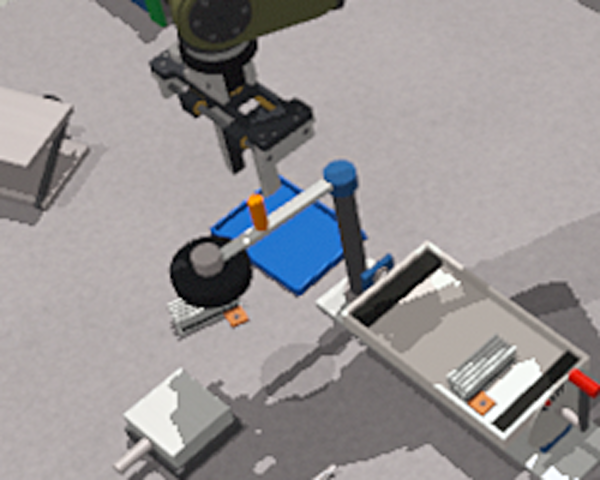

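The knob is right below the open fingers. I'll grip it and swing the lamp to about 1.2 rad, clear of sink B.

```bash
python3 -m inch '[0,0.2,3.2,0,0,0,0.5,0,0,3.1,0,0,0,0.5,0,0,0,0,0,0,0,0,0,0,0,0,0,0,0,0,0,0,0,0,0,0.9,0,0,0,0,0,0,0.9,-0.1,0,0,0,0,0,0.9,-0.2,0,0,0,0,0,0.9,-0.25,0,0,0,0,0,0.9,-0.3,0,0,0,0,0,0,0,0,0,0,0,0]' 15; python3 -c "
from h import *
o=ctrl.get_obs(); p=o['ee_pos']; print(o['grip_width'],np.arctan2(p[0]-.468,p[1]+.2037)-.01, np.hypot(p[0]-.468,p[1]+.2037))"
```

```text
time_s: 14.65
ee_pos: [0.5762, -0.1615, 0.2484]
eef_rot: [3.14, 0.0, 1.562]
force: [-0.3, 1.3, 6.0]
grip_width: 0.0175
0.01750753460609189 1.1890263281106814 0.11609896233264003
```

```bash
python3 -m inch '[0,0,0,0,0,0,0.6,0,0,0,0,0,0,0.6,0,0,-4,0,0,0,0.6,0,0,-4,0,0,0,0.6,0,0,0,0,0,0,0.65]'; python3 -c "
from h import *
im,d=ctrl.camera('top'); P=cloud('top',d); hsv=cv2.cvtColor(im,cv2.COLOR_RGB2HSV)
m=(P[...,2]>.014)&(P[...,2]<.042)&(hsv[...,1]<100)&(P[...,0]>.56)&(P[...,0]<.7)&(P[...,1]<-.26)&(P[...,1]>-.42); print(m.sum(),cv2.minAreaRect((P[m][:,:2]*1000).astype(np.float32)))
go([.629,-.337,.3],1.269)"
```

```text
time_s: 15.28
ee_pos: [0.5765, -0.1627, 0.3299]
eef_rot: [3.137, 0.002, 1.561]
force: [0.6, -0.3, -0.3]
grip_width: 0.0603
9 ((583.077880859375, -331.8396911621094), (7.666893005371094, 19.40721893310547), 10.400657653808594)
now [ 0.5761 -0.1626  0.3276] [3.14  0.    1.561] t 15.3 grip 0.0607 F [ 0.5 -1.2 -0.7]
shift cm in present axes [-17.39   5.46   2.76] in final axes [-15.08  10.23   2.76] wz total 0.292
```

```bash
python3 -m inch '[-2.9,0.9,0,0,0,0,0.65,-2.9,0.9,0,0,0,0,0.65,-2.9,0.9,0,0,0,0,0.65,-2.9,0.9,0,0,0,0,0.65,-2.9,0.9,0,0,0,0,0.65,-2.9,0.96,0,0,0,0,0.65,0,0,0,0,0,0.146,0.65,0,0,0,0,0,0.146,0.65,0,0,6,0,0,0,0.65,0,0,6,0,0,0,0.65,0,0,3,0,0,0,0.65,0,0,0,0,0,0,0.65]'; python3 -c "
from h import *
im,d=ctrl.camera('scene'); P=cloud('scene',d); hsv=cv2.cvtColor(im,cv2.COLOR_RGB2HSV)
m=(P[...,2]>.022)&(P[...,2]<.04)&(hsv[...,1]<100)&(P[...,0]>.56)&(P[...,0]<.7)&(P[...,1]<-.26)&(P[...,1]>-.42); print(m.sum(),cv2.minAreaRect((P[m][:,:2]*1000).astype(np.float32)))
save('s5.png',im[90:240,60:260],3)
go([.629,-.337,.005],1.269)"
```

```text
time_s: 16.82
ee_pos: [0.6276, -0.3364, 0.1732]
eef_rot: [-3.135, -0.002, 1.269]
force: [0.2, 0.1, 0.3]
grip_width: 0.0609
242 ((621.0692749023438, -334.5325622558594), (40.52907180786133, 83.61995697021484), 70.68350982666016)
now [ 0.6285 -0.3369  0.1761] [-3.139e+00 -1.000e-03  1.269e+00] t 16.9 grip 0.061 F [-0.2  0.1  0.5]
shift cm in present axes [1.000e-02 5.000e-02 1.711e+01] in final axes [1.000e-02 5.000e-02 1.711e+01] wz total -0.0
```

View pics/s5.png

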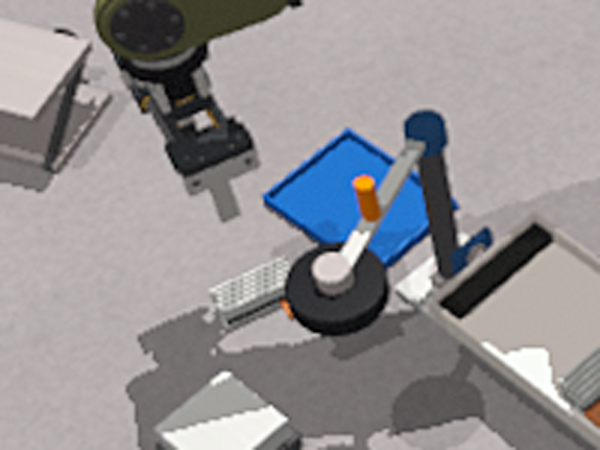

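B hasn't moved and matches: (0.621, -0.3345). I'll descend, grip and lift.

```bash
python3 -m inch '[0,0,5,0,0,0,0.65,0,0,5,0,0,0,0.65,0,0,4.1,0,0,0,0.65,0,0,3,0,0,0,0.65,0,0,0,0,0,0,0,0,0,0,0,0,0,0,0,0,0,0,0,0,0,0,0,0,0,0,0,0,0,0,-2,0,0,0,0,0,0,-5,0,0,0,0,0,0,-5,0,0,0,0,0,0,-5,0,0,0,0,0,0,0,0,0,0,0]' 25; python3 -c "
from h import *
go([.49,-.055,.18],1.561)"
```

```text
time_s: 18.5
ee_pos: [0.6301, -0.3378, 0.1826]
eef_rot: [3.133, 0.002, 1.269]
force: [0.0, 0.2, -1.9]
grip_width: 0.032
now [ 0.6301 -0.3378  0.1826] [3.133e+00 2.000e-03 1.269e+00] t 18.5 grip 0.032 F [ 0.   0.2 -1.9]
shift cm in present axes [ 22.84 -21.78   0.26] in final axes [ 28.14 -14.29   0.26] wz total -0.292
```

```bash
python3 -m inch '[0,0,-5,0,0,0,0,0,0,-5,0,0,0,0,0,0,-4,0,0,0,0,0,0,0,0,0,-0.146,0,0,0,0,0,0,-0.146,0,3.4,-1.63,0,0,0,0,0,3.4,-1.63,0,0,0,0,0,3.4,-1.63,0,0,0,0,0,3.5,-1.63,0,0,0,0,0,3.5,-1.63,0,0,0,0,0,3.5,-1.63,0,0,0,0,0,3.5,-1.63,0,0,0,0,0,3.5,-1.63,0,0,0,0,0,0,0,0,0,0,0,0,0,0,0,0,0,0,0]'; python3 -c "
from h import *
go([.50,-.059,.078],1.561)"
```

```text
time_s: 20.38
ee_pos: [0.5011, -0.0592, 0.3158]
eef_rot: [-3.141, 0.0, 1.561]
force: [-0.6, -0.1, -2.1]
grip_width: 0.0317
now [ 0.5011 -0.0592  0.3158] [-3.141  0.     1.561] t 20.4 grip 0.0317 F [-0.6 -0.1 -2.1]
shift cm in present axes [ 2.000e-02 -1.100e-01  2.378e+01] in final axes [ 2.000e-02 -1.100e-01  2.378e+01] wz total 0.0
```

```bash
python3 -m inch '[0,0,6,0,0,0,0,0,0,6,0,0,0,0,0,0,6,0,0,0,0,0,0,3.5,0,0,0,0,0,-0.1,1.5,0,0,0,0,0,0,0.8,0,0,0,0,0,0,0,0,0,0,0,0,0,0,0,0,0,0.5,0,0,0,0,0,0,0.5,0,0,0,0,0,0,0.5,0,0,-3,0,0,0,0.5,0,0,-6,0,0,0,0.5,0,0,-6,0,0,0,0.5,0,0,-6,0,0,0,0.5,0,0,-3,0,0,0,0.5,0,0,0,0,0,0,0.5]'; python3 -c "
from h import *
go([.5762,-.162,.31],1.561)
im,d=ctrl.camera('scene'); save('s6.png',im[60:310,60:370],2.4)
P=cloud('scene',d); hsv=cv2.cvtColor(im,cv2.COLOR_RGB2HSV)
for a,b in((-.1,-.025),(.005,.07)):
    m=(P[...,2]>.09)&(P[...,2]<.105)&(P[...,0]>.41)&(P[...,0]<.535)&(P[...,1]>a)&(P[...,1]<b); print(m.sum(),cv2.minAreaRect((P[m][:,:2]*1000).astype(np.float32)))
"
```

```text
time_s: 22.38
ee_pos: [0.5006, -0.0589, 0.32]
eef_rot: [3.138, 0.001, 1.561]
force: [-0.3, 1.0, -1.2]
grip_width: 0.0467
now [ 0.5006 -0.0589  0.32  ] [3.138e+00 1.000e-03 1.561e+00] t 22.4 grip 0.0467 F [-0.3  1.  -1.2]
shift cm in present axes [-10.23   7.66   1.  ] in final axes [-10.23   7.66   1.  ] wz total 0.0
297 ((491.640625, -56.83727264404297), (38.27861404418945, 86.43220520019531), 89.46427917480469)
303 ((490.3677673339844, 34.82323455810547), (87.16439056396484, 36.7238883972168), 0.3179309666156769)
```

View pics/s6.png

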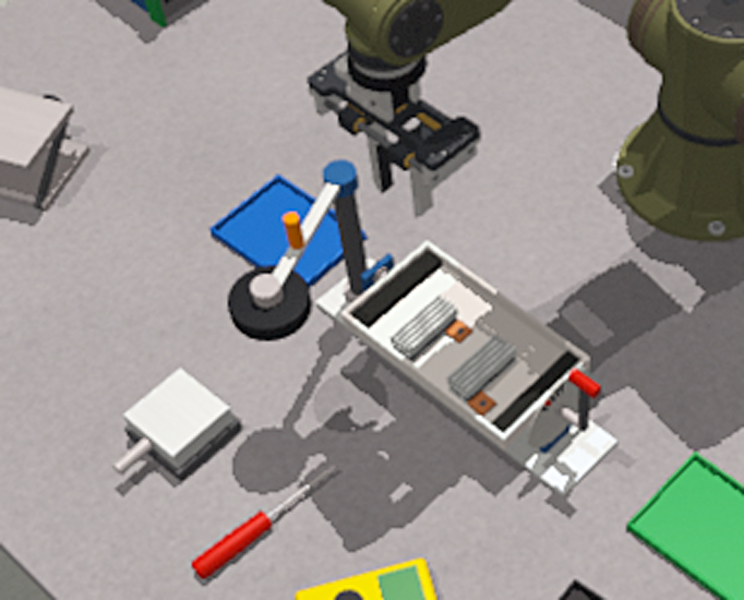

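Both sinks are in the tray, flat. Now I'll grip the knob and swing the lamp to 0.

```bash
python3 -m inch '[-3.41,2.55,0,0,0,0,0.5,-3.41,2.55,0,0,0,0,0.5,-3.41,2.55,0,0,0,0,0.5,0,0,0,0,0,0,0.5,0,0,3.5,0,0,0,0.5,0,0,3.7,0,0,0,0.5,0,0,0,0,0,0,0,0,0,0,0,0,0,0,0,0,0,0,0,0,0,1.76,-0.88,0,0,0,0,0,1.59,-1.18,0,0,0,0,0,1.37,-1.42,0,0,0,0,0,1.1,-1.63,0,0,0,0,0,0.81,-1.79,0,0,0,0,0,0.49,-1.91,0,0,0,0,0,0.17,-1.96,0,0,0,0,0,0,0,0,0,0,0,0]' 20; python3 -c "
from h import *
o=ctrl.get_obs(); p=o['ee_pos']; print(o['grip_width'],np.arctan2(p[0]-.468,p[1]+.2037)-.01, np.hypot(p[0]-.468,p[1]+.2037))"
```

```text
time_s: 24.55
ee_pos: [0.4681, -0.0901, 0.2474]
eef_rot: [3.139, 0.005, 1.56]
force: [-1.0, -16.9, -0.0]
grip_width: 0.018
0.01798905805103929 -0.009229205296765615 0.11359284770197083
```

```bash
python3 -m inch '[0,0,0,0,0,0,0.5,0,0,0,0,0,0,0.5,0,0,-4,0,0,0,0.5,0,0,-4,0,0,0,0.5,3.8,0.06,0,0,0,0,0.5,3.8,0.06,0,0,0,0,0.5,3.8,0.06,0,0,0,0,0.5,3.8,0.06,0,0,0,0,0.5,3.8,0.06,0,0,0,0,0.5,3.8,0.06,0,0,0,0,0.5,3.8,0.06,0,0,0,0,0.5,0,0,0,0,0,0.173,0.5,0,0,0,0,0,0.173,0.5,0,0,0,0,0,0.173,0.5,0,0,0,0,0,0.173,0.5,0,0,0,0,0,0.173,0.5,0,0,0,0,0,0.173,0.5,0,0,0,0,0,0.173,0.5,0,0,0,0,0,0.173,0.5,0,0,0,0,0,0.176,0.5]'; python3 -c "
from h import *
np.set_printoptions(precision=3,suppress=True)
go([.4734,.176,.157],0)
im,d=ctrl.camera('top'); P=cloud('top',d)
m=(P[...,2]>.225)&(P[...,2]<.25)&(P[...,0]>.4)&(P[...,0]<.55)&(P[...,1]>-.12)&(P[...,1]<.09);print('head',m.sum(),cv2.minEnclosingCircle((P[m][:,:2]*1000).astype(np.float32)))
for n in ['top','scene']:
    im,d=ctrl.camera(n); print(n,[(x['score'],atz(n,x['centre'],.207)) for x in ctrl.place_of(n,'lamp_head')][:2],[(x['score'],atz(n,x['centre'],.175)) for x in ctrl.place_of(n,'tray_grip')][:1])"
```

```text
time_s: 27.05
ee_pos: [0.4754, 0.1783, 0.3262]
eef_rot: [-3.141, -0.0, -0.004]
force: [0.8, 0.4, 0.1]
grip_width: 0.0469
now [0.475 0.178 0.326] [-3.141 -0.    -0.004] t 27.1 grip 0.0469 F [0.8 0.4 0.1]
shift cm in present axes [-0.2   0.23 16.92] in final axes [-0.2   0.23 16.92] wz total -0.004
head 605 ((459.45684814453125, -44.25701904296875), 75.05033111572266)
top [(0.93, array([[ 0.462, -0.014,  0.207]])), (0.52, array([[ 0.717, -0.175,  0.207]]))] []
scene [(0.6, array([[0.542, 0.085, 0.207]])), (0.56, array([[ 0.457, -0.021,  0.207]]))] [(0.96, array([[0.469, 0.172, 0.175]]))]
```

```bash
python3 -m inch '[-0.1,0.2,5.6,0,0,0,0.5,-0.1,0,5.6,0,0,0,0.5,0,0,5.7,0,0,0,0.5,0,0,0,0,0,0,0,0,0,0,0,0,0,0,0,0,0,0,0,0,0,0.465,0,0.015,0,-0.0655,0,0,0.465,0,0.015,0,-0.0655,0,0,0.465,0,0.015,0,-0.0655,0,0,0.465,0,0.015,0,-0.0655,0,0,0.465,0,0.015,0,-0.0655,0,0,0.465,0,0.015,0,-0.0655,0,0,0.465,0,0.015,0,-0.0655,0,0,0.465,0,0.015,0,-0.0655,0,0,0,0,0,0,0,0,0]' 30; python3 -c "
from h import *
from scipy.spatial.transform import Rotation as R
o=ctrl.get_obs(); z=R.from_euler('xyz',o['eef_rot']).as_matrix()[:,2]; g=o['ee_pos']-.019*z; print(g,np.arctan2(g[0]-.4734,g[2]-.085),np.hypot(g[0]-.4734,g[2]-.085),z)
im,d=ctrl.camera('scene'); save('s7.png',im[100:310,130:370],3)"
```

```text
time_s: 29.28
ee_pos: [0.5105, 0.1757, 0.1489]
eef_rot: [-3.141, 0.522, 0.001]
force: [4.4, -3.1, 2.1]
grip_width: 0.0149
[0.51996133 0.17571516 0.16538545] 0.5250043697746671 0.09289659854479572 [-4.98487512e-01 -1.72497935e-04 -8.66896863e-01]
```

View pics/s7.png

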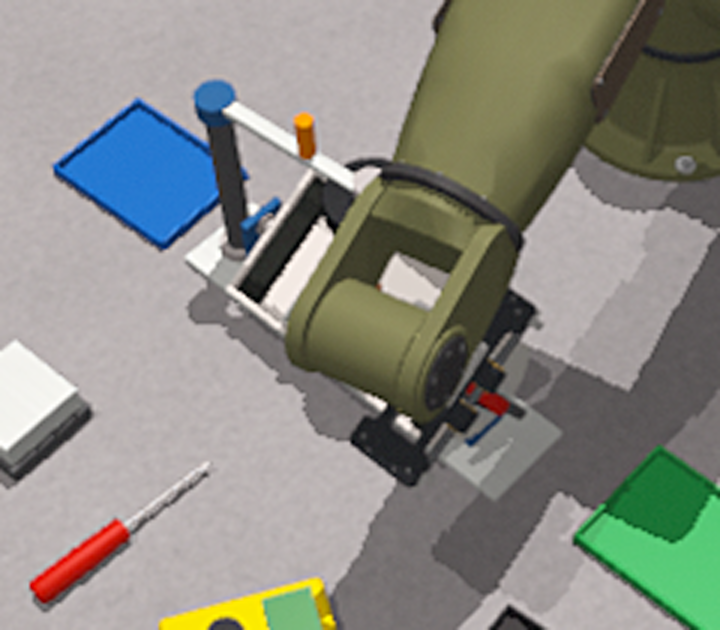

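```bash
python3 -c "
from h import *
im,d=ctrl.camera('top'); P=cloud('top',d)
m=(P[...,0]>.39)&(P[...,0]<.55)&(P[...,1]>-.13)&(P[...,1]<.1)&(P[...,2]>.03)&(P[...,2]<.14); f=P[m]
for a in np.arange(.40,.55,.015):
    s=f[(f[:,0]>a)&(f[:,0]<a+.015)]; print(a.round(3),len(s), np.round([np.percentile(s[:,2],q) for q in (10,50,90)],3) if len(s) else '')"
python3 -m inch '[0,0,0,0,0,0,0,0,0,0,0,0,0,0,0,0,0,0,0,0,0,0,0,0,0,0,0,0,0,0,0,0,0,0,0,0,0,0,0,0,0,0,0,0,0,0,0,0,0,0,0,0,0,0,0,0,0,0,0,0,0,0,0,0,0,0,0,0,0,0,0,0,0,0,0,0,0,0,0,0,0,0,0,0,0,0,0,0,0,0,0,0,0,0,0,0,0,0,0,0,0,0,0,0,0,0,0,0,0,0,0,0,0,0,0,0,0,0,0,0,0,0,0,0,0,0,0,0,0,0,0,0,0]'
```

```text
0.4 219 [0.103 0.12  0.127]
0.415 131 [0.09  0.097 0.11 ]
0.43 98 [0.081 0.088 0.098]
0.445 78 [0.077 0.084 0.096]
0.46 36 [0.085 0.094 0.104]
0.475 99 [0.059 0.071 0.096]
0.49 142 [0.05  0.061 0.087]
0.505 189 [0.042 0.05  0.077]
0.52 234 [0.038 0.048 0.067]
0.535 59 [0.047 0.051 0.055]
0.55 0 
time_s: 31.75
ee_pos: [0.5102, 0.1757, 0.1491]
eef_rot: [-3.141, 0.52, 0.001]
force: [5.3, -3.4, 1.2]
grip_width: 0.0148
```

```bash
python3 -m inch '[-0.465,0,0.015,0,0.0655,0,0,-0.465,0,0.015,0,0.0655,0,0,-0.465,0,0.015,0,0.0655,0,0,-0.465,0,0.015,0,0.0655,0,0,-0.465,0,0.015,0,0.0655,0,0,-0.465,0,0.015,0,0.0655,0,0,-0.465,0,0.015,0,0.0655,0,0,-0.465,0,0.015,0,0.0655,0,0,-0.2,0,0,0,0,0,0,0,0,0,0,0,0,0,0,0,0,0,0,0,0]'; python3 -c "
from h import *
im,d=ctrl.camera('top'); P=cloud('top',d); f=P[205:245,285:305].reshape(-1,3); f=f[np.abs(f[:,2]-.07)<.012]; print(len(f),np.linalg.lstsq(np.c_[f[:,:2],np.ones(len(f))],f[:,2],rcond=None)[0])"
```

```text
time_s: 33.12
ee_pos: [0.4737, 0.176, 0.1586]
eef_rot: [-3.141, -0.006, 0.001]
force: [15.2, -0.6, -6.7]
grip_width: 0.0152
577 [ 0.02540468 -0.04730441  0.06147648]
```

```bash
python3 -m inch '[0.2,0,0,0,0,0,0,0,0,0,0,0,0,0.5,0,0,0,0,0,0,0.5,0,0,-5.5,0,0,0,0.5,0,0,-5.5,0,0,0,0.5,0,0,-6,0,0,0,0.5,-0.1,4.4,0,0,0,0,0.5,-0.1,4.4,0,0,0,0,0.5,-0.1,4.4,0,0,0,0,0.5,-0.1,4.4,0,0,0,0,0.5,-0.1,4.5,0,0,0,0,0.5,-0.1,4.5,0,0,0,0,0.5,0,0,0,0,0,0,0.5]'; python3 -c "
from h import *
np.set_printoptions(precision=4,suppress=True)
go([.466,-.09,.247],0)
im,d=ctrl.camera('scene'); P=cloud('scene',d); print([(x['score'],atz('scene',x['centre'],.26)) for x in ctrl.place_of('scene','lamp_knob')][:2]); save('s8.png',im[60:310,60:370],2.4)
for a,b in((-.1,-.025),(.005,.07)):
    m=(P[...,2]>.09)&(P[...,2]<.105)&(P[...,0]>.41)&(P[...,0]<.535)&(P[...,1]>a)&(P[...,1]<b); print(m.sum(),cv2.minAreaRect((P[m][:,:2]*1000).astype(np.float32)) if m.sum() else '')"
```

```text
time_s: 34.8
ee_pos: [0.4675, -0.092, 0.3269]
eef_rot: [3.142, 0.0, -0.002]
force: [0.5, -0.1, 0.7]
grip_width: 0.0472
now [ 0.4675 -0.092   0.3269] [ 3.142  0.    -0.002] t 34.8 grip 0.0472 F [ 0.5 -0.1  0.7]
shift cm in present axes [-0.15 -0.2   7.99] in final axes [-0.15 -0.2   7.99] wz total -0.002
[(0.83, array([[ 0.4615, -0.0915,  0.26  ]]))]
275 ((494.50811767578125, -57.46321105957031), (81.07799530029297, 36.9906120300293), 1.54856276512146)
279 ((494.41119384765625, 34.98577880859375), (79.85858917236328, 37.38645553588867), 1.5902248620986938)
```

View pics/s8.png

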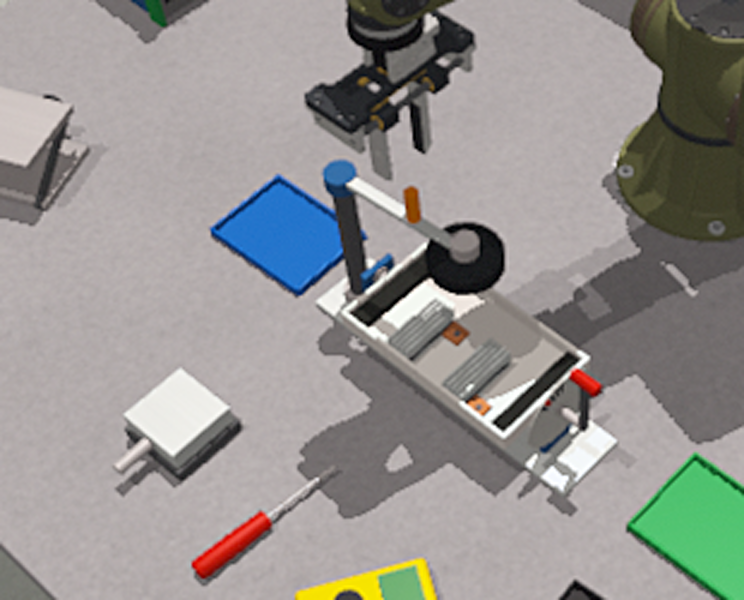

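```bash
python3 -m inch '[-0.2,-0.1,4,0,0,0,0.5,0,0,3.9,0,0,0,0.5,0,0,0,0,0,0,0,0,0,0,0,0,0,0,0,0,0,0,0,0,0,2.12,0.13,0,0,0,0,0,2.06,0.52,0,0,0,0,0,1.93,0.89,0,0,0,0,0,1.73,1.23,0,0,0,0,0,1.48,1.53,0,0,0,0,0,1.17,1.77,0,0,0,0,0,0.82,1.96,0,0,0,0,0,0.45,2.08,0,0,0,0,0,0,0,0,0,0,0,0,0,0,0,0,0,0,0.5,0,0,0,0,0,0,0.5,0,0,-4,0,0,0,0.5,0,0,-4,0,0,0,0.5]' 20; python3 -c "
from h import *
np.set_printoptions(precision=4,suppress=True)
go([.4865,.035,.32],1.561)
im,d=ctrl.camera('scene'); P=cloud('scene',d); print([(x['score'],atz('scene',x['centre'],.26)) for x in ctrl.place_of('scene','lamp_knob')][:2])
for a,b in((-.1,-.025),(.005,.07)):
    m=(P[...,2]>.09)&(P[...,2]<.105)&(P[...,0]>.41)&(P[...,0]<.535)&(P[...,1]>a)&(P[...,1]<b); print(m.sum(),cv2.minAreaRect((P[m][:,:2]*1000).astype(np.float32)) if m.sum() else '')"
```

```text
time_s: 37.15
ee_pos: [0.5832, -0.1894, 0.329]
eef_rot: [-3.141, 0.001, 0.002]
force: [0.8, -0.1, 1.0]
grip_width: 0.0471
now [ 0.5832 -0.1894  0.329 ] [-3.141  0.001  0.002] t 37.1 grip 0.0471 F [ 0.8 -0.1  1. ]
shift cm in present axes [ -9.63 -22.46   0.9 ] in final axes [22.35 -9.89  0.9 ] wz total -1.559
[(0.68, array([[ 0.5788, -0.1942,  0.26  ]])), (0.61, array([[ 0.8323, -0.034 ,  0.26  ]]))]
281 ((495.4533996582031, -56.34049987792969), (78.48641967773438, 37.822418212890625), 1.3993178606033325)
292 ((495.32818603515625, 36.39973449707031), (78.53857421875, 36.935394287109375), 2.0171146392822266)
```

```bash
python3 -m inch '[-1.93,-4.49,0,0,0,0,0.5,-1.93,-4.49,0,0,0,0,0.5,-1.93,-4.49,0,0,0,0,0.5,-1.93,-4.49,0,0,0,0,0.5,-1.93,-4.49,0,0,0,0,0.5,0,0,0,0,0,-0.173,0.5,0,0,0,0,0,-0.173,0.5,0,0,0,0,0,-0.173,0.5,0,0,0,0,0,-0.173,0.5,0,0,0,0,0,-0.173,0.5,0,0,0,0,0,-0.173,0.5,0,0,0,0,0,-0.173,0.5,0,0,2,0,0,-0.173,0.5,0,0,3,0,0,-0.175,0.55,0,0,3,0,0,0,0.55,0,0,0,0,0,0,0.55]'; python3 -c "
from h import *
go([.4865,.035,.076],1.561)"
```

```text
time_s: 39.25
ee_pos: [0.4856, 0.0346, 0.2461]
eef_rot: [-3.138, 0.0, 1.56]
force: [0.0, -0.9, 0.5]
grip_width: 0.0516
now [0.4856 0.0346 0.2461] [-3.138  0.     1.56 ] t 39.2 grip 0.0516 F [ 0.  -0.9  0.5]
shift cm in present axes [ 0.04  0.09 17.01] in final axes [ 0.04  0.09 17.01] wz total -0.001
```

```bash
python3 -m inch '[0,0.1,5,0,0,0,0.55,0,0,5,0,0,0,0.55,0,0,4,0,0,0,0.55,0,0,3,0,0,0,0.55,0,0,0,0,0,0,0,0,0,0,0,0,0,0,0,0,0,0,0,0,0,0,0,0,0,0,0,0,0,0,-3,0,0,0,0,0,0,-5.5,0,0,0,0,0,0,-6,0,0,0,0,0,0,-6,0,0,0,0,0,0,-6,0,0,0,0,0,0,0,0,0,0,0]' 25; python3 -c "
from h import *
go([.454,-.353,.34],0)"
```

```text
time_s: 41.0
ee_pos: [0.4884, 0.0344, 0.348]
eef_rot: [3.133, -0.0, 1.56]
force: [0.5, -0.7, -2.1]
grip_width: 0.0317
now [0.4884 0.0344 0.348 ] [ 3.133 -0.     1.56 ] t 41.0 grip 0.0317 F [ 0.5 -0.7 -2.1]
shift cm in present axes [-38.78  -3.02   0.8 ] in final axes [-3.44 38.74  0.8 ] wz total 1.56
```

```bash
python3 -m inch '[-4.22,-0.34,0,0,0,0,0,-4.22,-0.34,0,0,0,0,0,-4.22,-0.34,0,0,0,0,0,-4.22,-0.34,0,0,0,0,0,-4.22,-0.34,0,0,0,0,0,-4.22,-0.34,0,0,0,0,0,-4.22,-0.34,0,0,0,0,0,-4.22,-0.34,0,0,0,0,0,-4.22,-0.34,0,0,0,0,0,0,0,0,0,0,0.173,0,0,0,0,0,0,0.173,0,0,0,0,0,0,0.173,0,0,0,0,0,0,0.173,0,0,0,0,0,0,0.173,0,0,0,0,0,0,0.173,0,0,0,0,0,0,0.173,0,0,0,2,0,0,0.173,0,0,0,4,0,0,0.173,0,0,0,4,0,0,0,0,0,0,0,0,0,0,0]'; python3 -c "
from h import *
go([.454,-.345,.011],0)"
```

```text
time_s: 43.5
ee_pos: [0.4519, -0.3441, 0.24]
eef_rot: [-3.137, 0.005, 0.003]
force: [0.5, 0.3, -0.9]
grip_width: 0.0313
now [ 0.4519 -0.3441  0.24  ] [-3.137e+00  5.000e-03  3.000e-03] t 43.5 grip 0.0313 F [ 0.5  0.3 -0.9]
shift cm in present axes [ 0.21  0.09 22.9 ] in final axes [ 0.21  0.09 22.9 ] wz total 0.003
```

```bash
python3 -m inch '[0.2,0.1,6,0,0,0,0,0,0,6,0,0,0,0,0,0,5,0,0,0,0,0,0,3.5,0,0,0,0,0,0,1.5,0,0,0,0,0,0,0.8,0,0,0,0,0,0,0,0,0,0,0,0,0,0,0,0,0,0.5,0,0,0,0,0,0,0.5,0,0,0,0,0,0,0.5,0,0,-3,0,0,0,0.5,0,0,-6,0,0,0,0.5,0,0,-6,0,0,0,0.5,0,0,-6,0,0,0,0.5,0,0,-6,0,0,0,0.5,0,0,-6,0,0,0,0.5,0,0,0,0,0,0,0.5]'; python3 -c "
from h import *
go([.502,-.057,.34],1.561)
im,d=ctrl.camera('scene'); P=cloud('scene',d); save('s9.png',im[60:310,60:370],2.4)
for a,b in((-.1,-.025),(.005,.07)):
    m=(P[...,2]>.09)&(P[...,2]<.105)&(P[...,0]>.41)&(P[...,0]<.535)&(P[...,1]>a)&(P[...,1]<b); print(m.sum(),cv2.minAreaRect((P[m][:,:2]*1000).astype(np.float32)) if m.sum() else '')"
```

```text
time_s: 45.62
ee_pos: [0.4556, -0.3465, 0.3499]
eef_rot: [3.136, -0.006, 0.003]
force: [0.1, 0.6, -0.1]
grip_width: 0.0471
now [ 0.4556 -0.3465  0.3499] [ 3.136e+00 -6.000e-03  3.000e-03] t 45.6 grip 0.0471 F [ 0.1  0.6 -0.1]
shift cm in present axes [  4.73 -28.94   0.99] in final axes [29.    4.35  0.99] wz total -1.558
274 ((493.8983154296875, -56.155548095703125), (37.51064682006836, 81.60399627685547), 86.8274154663086)
0
```

View pics/s9.png

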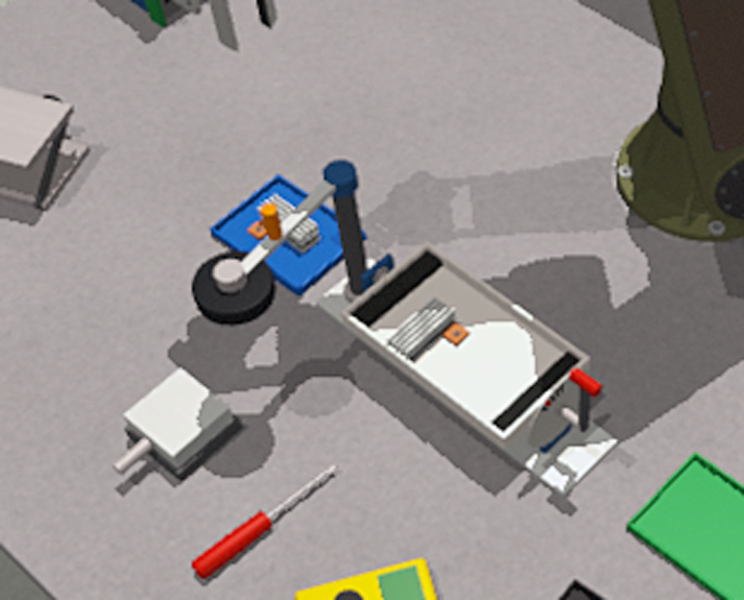

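A lies flat in the blue tray. Now B.

```bash
python3 -m inch '[0.67,-4.13,0,0,0,0,0.5,0.67,-4.13,0,0,0,0,0.5,0.67,-4.13,0,0,0,0,0.5,0.67,-4.13,0,0,0,0,0.5,0.67,-4.13,0,0,0,0,0.5,0.67,-4.13,0,0,0,0,0.5,0.67,-4.13,0,0,0,0,0.5,0,0,0,0,0,-0.173,0.5,0,0,0,0,0,-0.173,0.5,0,0,0,0,0,-0.173,0.5,0,0,0,0,0,-0.173,0.5,0,0,0,0,0,-0.173,0.5,0,0,0,0,0,-0.173,0.5,0,0,0,0,0,-0.173,0.5,0,0,3,0,0,-0.173,0.5,0,0,4,0,0,-0.174,0.55,0,0,4,0,0,0,0.55,0,0,0,0,0,0,0.55]'; python3 -c "
from h import *
go([.502,-.057,.076],1.561)"
```

```text
time_s: 47.92
ee_pos: [0.4995, -0.0565, 0.2319]
eef_rot: [-3.135, -0.001, 1.561]
force: [0.1, -0.3, 1.4]
grip_width: 0.0516
now [ 0.4995 -0.0565  0.2319] [-3.135e+00 -1.000e-03  1.561e+00] t 47.9 grip 0.0516 F [ 0.1 -0.3  1.4]
shift cm in present axes [-0.04  0.25 15.59] in final axes [-0.04  0.25 15.59] wz total -0.0
```

```bash
python3 -m inch '[0,0.2,5,0,0,0,0.55,0,0,5,0,0,0,0.55,0,0,3.6,0,0,0,0.55,0,0,2,0,0,0,0.55,0,0,0,0,0,0,0,0,0,0,0,0,0,0,0,0,0,0,0,0,0,0,0,0,0,0,0,0,0,0,-3,0,0,0,0,0,0,-5,0,0,0,0,0,0,-5,0,0,0,0,0,0,-6,0,0,0,0,0,0,0,0,0,0,0]' 25; python3 -c "
from h import *
go([.449,.349,.27],0)"
```

```text
time_s: 49.55
ee_pos: [0.5043, -0.057, 0.2739]
eef_rot: [3.133, 0.001, 1.561]
force: [0.6, -0.1, -2.0]
grip_width: 0.0324
now [ 0.5043 -0.057   0.2739] [3.133e+00 1.000e-03 1.561e+00] t 49.5 grip 0.0324 F [ 0.6 -0.1 -2. ]
shift cm in present axes [40.55 -5.92  0.39] in final axes [ -5.53 -40.6    0.39] wz total 1.561
```

```bash
python3 -m inch '[4.5,-0.855,0,0,0,0,0,4.5,-0.855,0,0,0,0,0,4.5,-0.855,0,0,0,0,0,4.5,-0.855,0,0,0,0,0,4.5,-0.855,0,0,0,0,0,4.5,-0.855,0,0,0,0,0,4.5,-0.855,0,0,0,0,0,4.5,-0.855,0,0,0,0,0,4.5,-0.855,0,0,0,0,0,0,0,0,0,0,0.173,0,0,0,0,0,0,0.173,0,0,0,0,0,0,0.173,0,0,0,0,0,0,0.173,0,0,0,0,0,0,0.173,0,0,0,0,0,0,0.173,0,0,0,0,0,0,0.173,0,0,0,3,0,0,0.173,0,0,0,5,0,0,0.174,0,0,0,5,0,0,0,0,0,0,0,0,0,0,0]'; python3 -c "
from h import *
go([.431,.349,.011],0)"
```

```text
time_s: 52.05
ee_pos: [0.4283, 0.3477, 0.1356]
eef_rot: [3.137, 0.006, 0.003]
force: [0.9, -0.0, -1.1]
grip_width: 0.0315
now [0.4283 0.3477 0.1356] [3.137e+00 6.000e-03 3.000e-03] t 52.0 grip 0.0315 F [ 0.9 -0.  -1.1]
shift cm in present axes [ 0.27 -0.13 12.46] in final axes [ 0.27 -0.13 12.46] wz total 0.003
```

```bash
python3 -m inch '[0.25,-0.1,6,0,0,0,0,0,0,4,0,0,0,0,0,0,1.6,0,0,0,0,0,0,0.7,0,0,0,0,0,0,0,0,0,0,0,0,0,0,0,0,0,0.5,0,0,0,0,0,0,0.5,0,0,0,0,0,0,0.5,0,0,-3,0,0,0,0.5,0,0,-6,0,0,0,0.5,0,0,-6,0,0,0,0.5,0,0,-6,0,0,0,0.5,-6,0,-2,0,0,0,0.5,-6,0,-1,0,0,0,0.5,0,0,0,0,0,0,0.5]'; python3 -c "
from h import *
np.set_printoptions(precision=4,suppress=True)
print(ctrl.get_obs()['ee_pos'])
im,d=ctrl.camera('top'); T=cloud('top',d); save('t9.png',im[140:270,170:440],2.9)
f=T[212:238,290:338].reshape(-1,3); f=f[np.abs(f[:,2]-.07)<.02]; print('floor',len(f),np.linalg.lstsq(np.c_[f[:,:2],np.ones(len(f))],f[:,2],rcond=None)[0])
im,d=ctrl.camera('scene'); S=cloud('scene',d)
for P in (T,S):
  for y0 in(-.353,.357):
    m=(P[...,2]>.022)&(P[...,2]<.05)&(abs(P[...,0]-.45)<.07)&(abs(P[...,1]-y0)<.09); print(m.sum(),np.median(P[m][:,2]),np.percentile(P[m][:,2],[5,95]),cv2.minAreaRect((P[m][:,:2]*1000).astype(np.float32)) if m.sum() else '')"
```

```text
time_s: 53.92
ee_pos: [0.3111, 0.3498, 0.2574]
eef_rot: [-3.139, -0.002, 0.006]
force: [0.6, -0.1, -0.3]
grip_width: 0.0469
[0.3111 0.3498 0.2574]
floor 1239 [-0.0069  0.0001  0.0728]
96 0.031183952125308556 [0.0225 0.0381] ((434.36383056640625, -334.70526123046875), (69.05841827392578, 127.21072387695312), 2.529975414276123)
148 0.031917308452538595 [0.0227 0.0388] ((461.25811767578125, 344.5810852050781), (86.13243865966797, 107.31329345703125), 0.4087178707122803)
118 0.0306171587223123 [0.0243 0.0378] ((454.47509765625, -355.9609375), (35.89668655395508, 89.8050537109375), 0.09115369617938995)
385 0.03168676224853484 [0.0245 0.0378] ((416.94140625, 356.6797180175781), (67.36824035644531, 83.81138610839844), 1.6771957874298096)
```

View pics/t9.png

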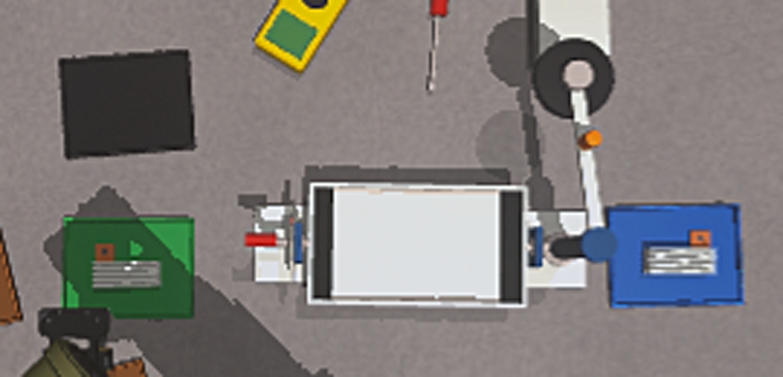

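Both sinks lie flat in the correct trays: right-hand in green at crop (126,272), left-hand in blue at (680,260). The tipping tray is level and empty, the lamp is swung to the far side at (575,75), and the gripper is clear. I'll hand in.

```bash
python3 -c "
from h import *
for n in('top','scene'):
  ctrl.camera(n)
  for l in('left1_c','right1_c'): print(n,l,[(np.round(x['centre']).tolist(),round(x['score'],2)) for x in ctrl.place_of(n,l)])
print(ctrl.hand_in())"
```

```text
top left1_c []
top right1_c [([212.0, 235.0], 0.63)]
scene left1_c []
scene right1_c [([357.0, 278.0], 0.6)]
the job is handed in; nothing more can be done
None
```

The job is done and handed in at about 54 s of the 210 s allowed. The hand-in gives no verdict, so the results below are my own checks.

**What I did**
- I found two heat sinks, one left-hand and one right-hand. The pictures showed no third.
- The tray started tilted about 0.16–0.19 rad, so I levelled it first, then put both sinks in.
- With the lamp over the tray (about -0.01 to -0.05 rad off centre), I tipped it to about 0.52 rad and held it for about 2.5 s. I brought it back level with both sinks still in it.
- I then swung the lamp to the far side and put the left-hand sink in the blue tray and the right-hand one in the green tray, fins up.

**Last checks**
- **Tipping tray:** it is empty and level, with a floor slope under 0.01.
- **Lamp:** it stands at about 1.43 rad.
- **Sinks:** both look flat and inside their trays in the final top picture.
- **Bystanders:** the meter, screwdriver and stage looked unmoved in the pictures; I did not measure them.
- **Gripper:** it was well clear of everything.

**Checks that failed or disagreed**
- **Detector:** the last query found the right-hand sink in the green tray, but also a false hit in the scene view at (357,278). It missed the left-hand sink, so I judged that one by the picture and the depth.
- **Depth outlines:** several of the final ones were too large because they took in shadowed or neighbouring parts. Only the blue tray's scene reading fitted the block (36 x 90 mm).
- **Force:** the first levelling pushed the lever to about 57 N at its stop, gripped by the fingers; the wrist limit is 120 N.

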